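# Open the phone test fixture: tug, free the catch if it holds, keep the lid up

## Task

Open the phone test fixture for me: first tug its lid gently upward by the bar handle to feel whether the front catch has hold of it. If it comes up freely, leave the catch alone; if it is caught, do not force it, but press the red-faced paddle at the front down until the lid springs loose. Then raise the lid by the handle to about 50 degrees and finish still holding it there by the handle, as it has no stay and would fall on the phone inside; do not shift the phone or the things beside the fixture.

Things in the scene. Friction and masses are not known exactly. Their poses are not given: they have to be found in the camera images.
- fixture: Phone test fixture, a fixed dark tub 180 deep (its x) x 190 wide (its y) x 52 mm high with a hinged lid that has a clear window. Origin: centre of its underside on the bench; its x points from the front to the hinge at the back, z up. The front, with the catch, faces the robot. Behind it to the left hangs a monitor, from 170 mm above the bench up: keep the hand's body clear of it.
- lid (a joint): Lid angle, rad, about the hinge along the fixture's y at the back: 0 pressed right down, about 0.01 caught, about 0.04 resting free on sprung lifters (front edge 7 mm higher, hard to tell by eye), stop 1.35. 0.35 kg, 184 mm wide, upper face 68 mm above the bench when down. It falls shut from any angle. Do not push a free lid down, it can snap into the catch.
- lid_hinge (a point): Middle of the hinge axis: fixture frame (87, 0, 56) mm. The axis runs along the fixture's y. Near closed the handle moves 1 mm back for each 3 mm up; tugged along that path a free lid weighs 2 to 5 N at the handle, a caught one gives under 1 mm and the pull climbs at once (8 to 12 N is tug enough).
- handle (a point): Middle of the lid's handle: round steel bar 10 mm thick along the fixture's y, 54 mm free between its posts, axis 38 mm above the lid's face. With the lid at 0: fixture frame (-58, 0, 106) mm, 145 mm before and 50 mm above the hinge axis. Pinched from above, one finger before and one behind it, it can turn in the fingers as the lid swings, so the hand may keep pointing down.
- catch (a joint): Angle, rad, of the sprung catch at the middle of the fixture's front: 0 at rest, grows as its paddle goes down; the hook lets go of a caught lid at about 0.2; stop 0.42; it springs back when let go. At rest the paddle stands the same whether or not the hook holds the lid's wire keeper.
- paddle (a point): Where to press the catch: upper face of its red-faced paddle (26 mm wide, 44 mm long) that stands out from the fixture's front. At rest at fixture frame (-136, 0, 38) mm, 38 mm before its pivot, which is 34 mm above the bench. Pressed straight down 9 to 11 mm with 3 to 8 N it frees the lid, which lifters then raise 7 mm at the front; the lid stays so when the paddle is let go.
- lifter_right_tip (a point): Top of the right one of two sprung brass lifter pins (8 mm thick) in the tub's front rim, at fixture frame (-81, -62) mm; they push the lid's front up: 56 mm above the bench when pressed in by a caught lid, 63 mm when out (lid free). Hidden under the lid.
- phone: Opened phone, dark, 146 x 70 x 10 mm, lying loose in the nest inside the fixture, its length along the fixture's y; origin: centre of its underside.
- jar: Bystander: round teal jar, 59 mm wide, 47 mm high, beside the fixture on the bench.
- dish: Bystander: round steel dish with small screws, 90 mm wide, 14 mm high, beside the fixture.
- syringe: Bystander: syringe with green ends, 126 mm long, 17 mm high, lying beside the fixture.

How it is judged:
By the outcome, as a careful person would: the job done as asked, in the order asked, and still so for the second after the job is handed in, while the arm keeps its last pose, push and grip.
It also fails if it takes over 48 s, if anything falls off the work surface, if the arm or the gripper's body presses on something with over 40 N, if the wrist force passes 120 N, or if a joint passes its speed limit or range.

## Robot

A 6-joint arm with a two-finger parallel gripper is mounted at the origin on a cart in front of the work surface, level with it; the furniture and walls round the work are solid. World frame = base frame: x ahead of the robot, y to its left, z up, the work surface at z = 0. Lengths are in m, angles in rad, forces in N, time in s.
With the tool pointing down it reaches from about 0.35 to 0.975 m from the base axis. Payload 4.9 kg.
Tool frame: the origin (TCP) lies between the finger pads, 19 mm behind the fingertips; this is the grasp point; z points along the fingers, y is the line along which they close (so a half turn about z gives the same grasp; the last joint's range is limited). The gripper opens to 85 mm and grips with 20 to 120 N. Pads are 22 mm wide; open, the fingers measure 114 mm over their backs; the gripper's body (76 mm by 85 mm) begins 54 mm behind the grasp point. The pads swing forward as they close: fully open they stand 13 mm farther back than shut.
Start: joints at [-1.281, 0.053, 1.613, -0, 1.476, -0.119], TCP at [0.248, -0.573, 0.25] pointing down, gripper open.
Joint ranges: [-3.01, 3.01], [-1.01, 2.22], [0.06, 2.58], [-1.02, 4.17], [0.09, 2.62], [-3.14, 3.14]. Speed limits (rad/s): [2.57, 2.57, 3.14, 3.14, 3.14, 3.14].

## Interface

Orientations are given as a rotation vector (axis times angle).
In Python, from station import ctrl, optics gives the robot as it stands.
- The arm moves only by the shell command python3 -m handwheel 'ROWS' [OPENING] [FORCE]. ROWS is JSON, a list of rows, each an object of numbers: "tx", "ty", "tz": the shift along the tool's x, y, z in mm; "roll": the turn about the tool's z in rad. A call has 1 to 12 rows; each row shifts and turns the commanded pose from where the row before left it, along the tool's axes as they then stand; what a row does not reach is not made up. A row lasts 1/12 s, in which the tool goes at most 41.7 mm and 7.16 degrees, less where a joint would pass 70% of its speed; a pose out of reach is approached as far as the arm can. A call with a gripper value outside its range is refused whole. OPENING is the finger opening in mm, from 0 to 85.4, set as the call begins (- or left out, the last holds). The fingers move at their own pace and stop on an object; FORCE is the grip in N (left out, the last holds). Time passes only in rows, so rows that do not move let the fingers close. It gives the time, the measured TCP pose, the force, the opening and the grip force at its end, in the units of the state.
- ctrl.get_obs(): the state, without advancing time (a new reading comes with each control period).
- optics.get_image(name): name is "scene" or "top" or "wrist"; returns (picture, depth): 400x640x3 uint8, red, green, blue; 400x640 float32, m along the optical axis (not along the pixel's ray), 0 where there is no reading.
- optics.camera_params(name): a dict with "mtx" (3x3 intrinsics, pixels), "extrinsics" (4x4, takes a point from camera to world coordinates); the wrist camera has in their place "tool_from_camera" (4x4, takes a point from camera to tool coordinates, whose origin is the TCP and whose axes are the flange's). Camera axes: x right, y down, z forward; pixel columns grow to the right and rows downward; lengths in m; the calibration is good to about 2 mm. A picture is of the moment at which its call begins: read the wrist's pose just before it. camera_params takes no time and is no camera call.
- ctrl.finish_job(): hands the job in; it is judged then, once.
The state is a dict: "t": time; "q": joint angles; "dq": joint speeds; "effort": joint torques, N m; "tool_pos": TCP position; "tool_rot": TCP orientation; "contact_force": force on the tool from outside, world axes, zero at the start; "wrist_torque": the same for the moment, N m; "opening": finger opening in m; "grip_force": force on a finger pad.
Only numpy, scipy, OpenCV 4.12 (cv2) and the standard library are available. Lean on these libraries where they do the work, as an engineer would, in place of code of your own. Each camera call takes 0.05 s, during which the arm holds its last target. There are 200 camera calls.

## Working session

There is one attempt and no reset: what is moved stays moved. The work goes in short steps, Python scripts to look and compute and a shell command to move; the robot and the scene stay as the last step left them, time stands still between calls to the robot, and variables do not carry over. Pictures are saved under pics/ and viewed, at most 10 in all, crops included, and the job is handed in when it is done.

```bash
mkdir -p pics
python3 - <<'E'
from station import ctrl, optics
import cv2,numpy as np
o=ctrl.get_obs();print({k:np.round(v,3) for k,v in o.items()})
for n in("scene","top"):
    im,d=optics.get_image(n);cv2.imwrite(f"pics/{n}.png",im[...,::-1]);np.save(f"pics/{n}.npy",d)
    p=optics.camera_params(n);print(n,np.round(p["mtx"],1).tolist(),np.round(p["extrinsics"],3).tolist())
print(optics.camera_params("wrist"))
E
```

```text
{'t': np.float64(0.0), 'q': array([-1.281,  0.053,  1.614,  0.   ,  1.476, -0.119]), 'dq': array([-0.001, -0.001,  0.001, -0.   , -0.001, -0.002]), 'effort': array([-1.0000e-03, -3.9369e+01, -3.7017e+01, -0.0000e+00,  7.0000e-03,
        0.0000e+00]), 'tool_pos': array([ 0.248, -0.573,  0.249]), 'tool_rot': array([-3.074, -0.637,  0.   ]), 'contact_force': array([ 0.793, -0.033, -1.178]), 'wrist_torque': array([-0.046,  0.009,  0.029]), 'grip_force': np.float64(0.0), 'opening': np.float64(0.085)}
scene [[496.2, 0.0, 321.3], [0.0, 496.2, 197.1], [0.0, 0.0, 1.0]] [[0.602, -0.302, 0.74, -0.295], [-0.799, -0.233, 0.555, -0.881], [0.005, -0.925, -0.381, 0.514], [0.0, 0.0, 0.0, 1.0]]
top [[377.1, 0.0, 318.6], [0.0, 377.1, 203.1], [0.0, 0.0, 1.0]] [[0.014, -0.993, 0.114, 0.406], [-1.0, -0.014, 0.004, -0.311], [-0.003, -0.114, -0.993, 0.957], [0.0, 0.0, 0.0, 1.0]]
{'mtx': array([[283.14333192,   0.        , 320.69073159],
       [  0.        , 283.14333192, 191.30314674],
       [  0.        ,   0.        ,   1.        ]]), 'tool_from_camera': array([[-3.80216907e-04, -9.52974309e-01, -3.03050857e-01,
         7.76747383e-02],
       [ 9.99999900e-01, -2.91136724e-04, -3.39121465e-04,
         1.51383878e-04],
       [ 2.34944810e-04, -3.03050956e-01,  9.52974324e-01,
        -1.23936002e-01],
       [ 0.00000000e+00,  0.00000000e+00,  0.00000000e+00,
         1.00000000e+00]])}
```

View pics/top.png

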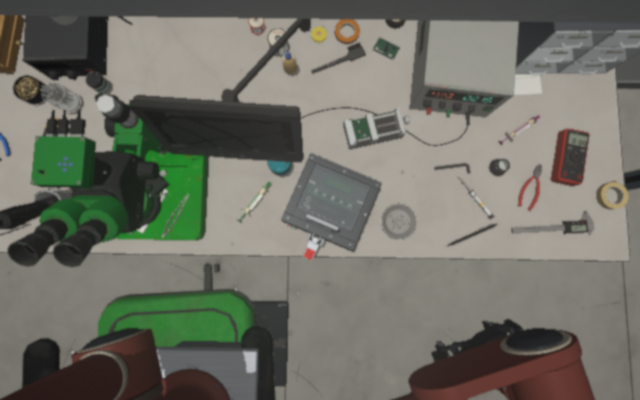

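View pics/scene.png

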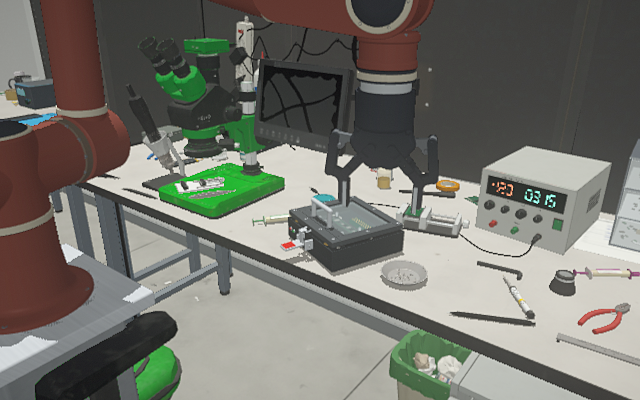

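The top view shows the fixture with corners at about (316,155), (381,183), (350,249) and (283,222). The handle is near (322,220) and the red paddle near (313,245). I'll enlarge that area and measure it.

```bash
cat > h.py <<'E'
import numpy as np
from station import optics
def at_z(n,u,v,z):
    p=optics.camera_params(n);E=p["extrinsics"]
    r=E[:3,:3]@np.linalg.solve(p["mtx"],[u,v,1]);c=E[:3,3];return c+r*(z-c[2])/r[2]
def at_d(n,u,v,d):
    p=optics.camera_params(n);E=p["extrinsics"]
    return E[:3,:3]@(np.linalg.solve(p["mtx"],[u,v,1])*d)+E[:3,3]
def proj(n,P):
    p=optics.camera_params(n);q=np.linalg.inv(p["extrinsics"])@np.r_[P,1];q=p["mtx"]@q[:3];return q[:2]/q[2]
E
python3 - <<'E'
import cv2,numpy as np
from h import *
im=cv2.imread("pics/top.png")[140:270,230:430]
cv2.imwrite("pics/topc.png",cv2.resize(im,None,fx=4,fy=4,interpolation=cv2.INTER_CUBIC))
im=cv2.imread("pics/top.png");d=np.load("pics/top.npy")
b,g,r=[im[...,i].astype(int) for i in range(3)]
m=(r>150)&(g<90)&(b<90);m[:225]=0;m[270:]=0;m[:,:280]=0;m[:,350:]=0
v,u=np.nonzero(m);print("red px",u.mean(),v.mean(),len(u),at_z("top",u.mean(),v.mean(),.038))
# points in lid region above 60mm
P=np.array([[*at_d("top",u,v,d[v,u]),u,v] for v in range(150,255) for u in range(275,390) if d[v,u]>0])
for lo,hi in((.045,.08),(.092,.125)):
    s=P[(P[:,2]>lo)&(P[:,2]<hi)]
    rc=cv2.minAreaRect((s[:,:2]*1000).astype(np.float32));print(lo,len(s),s[:,:3].mean(0),rc, np.median(s[:,2]))
E
```

```text
red px 308.9375 253.8125 48 [ 0.38738757 -0.28552507  0.038     ]Traceback (most recent call last):
  File "<stdin>", line 10, in <module>
  File "h.py", line 7, in at_d
    p=optics.camera_params(n);E=p["extrinsics"]
ValueError: time passes only in moves, steps and waits
```

View pics/topc.png

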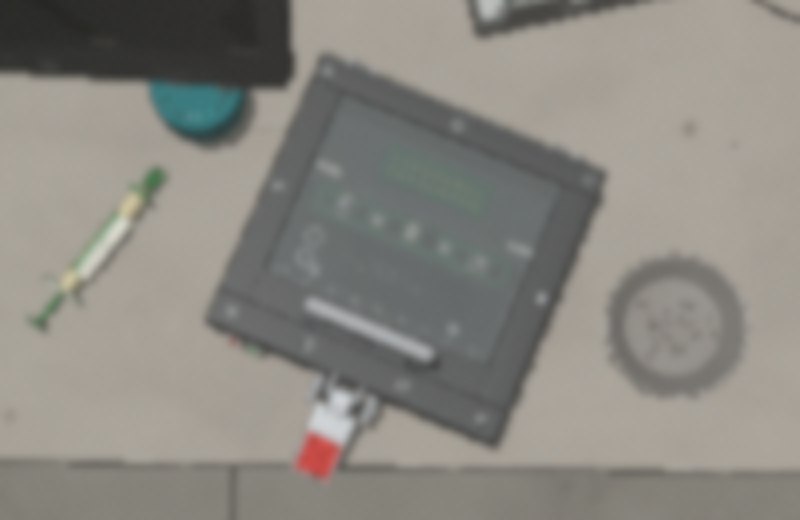

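The crop shows the handle running from about (307,303) to (434,356), with the lid corners at (325,58), (606,175), (497,445) and (208,322). The red paddle tip is near (318,460). The jar, syringe and dish are clear of the front.

```bash
cat > h.py <<'E'
import numpy as np
from station import optics
C={}
def par(n):
    if n not in C:
        C[n]=optics.camera_params(n)
    return C[n]
def at_z(n,u,v,z):
    p=par(n);E=p["extrinsics"]
    r=E[:3,:3]@np.linalg.solve(p["mtx"],[u,v,1]);c=E[:3,3];return c+r*(z-c[2])/r[2]
def proj(n,P):
    p=par(n);q=np.linalg.inv(p["extrinsics"])@np.r_[P,1];q=p["mtx"]@q[:3];return q[:2]/q[2]
E
python3 - <<'E'
import cv2,numpy as np
from h import *
f=lambda c,z:at_z("top",c[0]/4+230-.4,c[1]/4+140-.4,z)
h0,h1=f((307,303),.108),f((434,356),.108)
print("handle",(h0+h1)/2,h1-h0,np.hypot(*(h1-h0)[:2]))
c=[f(x,.07) for x in((325,58),(606,175),(497,445),(208,322))]  # BL,BR,FR,FL
print(np.round(c,4).tolist())
xa=(c[0]+c[1]-c[2]-c[3])/2; ya=(c[0]+c[3]-c[1]-c[2])/2
print("yaw",np.arctan2(xa[1],xa[0]),np.arctan2(-ya[0],ya[1]),np.arctan2(*( (h1-h0)[:2]*[1,-1])),np.linalg.norm(xa),np.linalg.norm(ya))
yaw=np.mean([np.arctan2(xa[1],xa[0]),np.arctan2(-ya[0],ya[1])])
H=(h0+h1)/2;X=np.r_[np.cos(yaw),np.sin(yaw),0]
o=H+.058*X;o[2]=0;print("origin",o,"lid mid",np.mean(c,0))
P=lambda x,z:o+x*X+[0,0,z]
for n,q in dict(hand=P(-.058,.107),pad=P(-.136,.038),tip=P(-.158,.038)).items():
    print(n,np.round(q,4),np.round(proj("top",q),1),np.round(proj("scene",q),1))
im=cv2.imread("pics/scene.png")[180:280,250:410]
cv2.imwrite("pics/scenec.png",cv2.resize(im,None,fx=5,fy=5,interpolation=cv2.INTER_CUBIC))
E
```

```text
handle [ 0.46033664 -0.31611763  0.108     ] [-0.02887754 -0.07192054  0.        ] 0.07750145843692975
[[0.6256, -0.287, 0.07], [0.5567, -0.4554, 0.07], [0.3964, -0.3911, 0.07], [0.4658, -0.2207, 0.07]]
yaw -0.38728401720574124 -0.3876739057605027 -0.3818161236914925 0.17288918216650304 0.18300232377938813
origin [ 0.51403678 -0.33803325  0.        ] lid mid [ 0.51114073 -0.3385218   0.07      ]
hand [ 0.4603 -0.3161  0.107 ] [322.2 222. ] [321.8 205.3]
pad [ 0.3881 -0.2866  0.038 ] [309.4 253.5] [288.9 243.9]
tip [ 0.3678 -0.2783  0.038 ] [305.8 262. ] [279.3 246.4]
```

View pics/scenec.png

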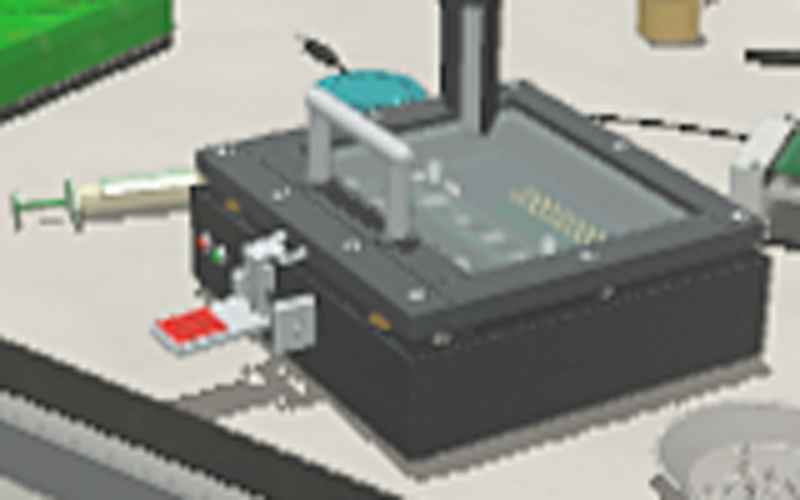

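The scene crop confirms the model: handle middle at (358,125) and red patch at (190,325) in the crop, both within 1–2 px of their predicted positions. Before choosing the wrist direction I need to know how close the monitor is to the final hand position.

Run:
```python
import numpy as np
from h import *
d=np.load("pics/top.npy");p=par("top");E=p["extrinsics"];K=np.linalg.inv(p["mtx"])
v,u=np.mgrid[90:170,200:315];v=v.ravel();u=u.ravel();dd=d[v,u]
P=(E[:3,:3]@(K@np.c_[u,v,np.ones(len(u))].T*dd)+E[:3,3:]).T
o=np.array([.5140,-.3380,0]);y=-.387;R=np.array([[np.cos(y),-np.sin(y),0],[np.sin(y),np.cos(y),0],[0,0,1]])
s=P[(dd>0)&(P[:,2]>.16)&(P[:,0]>.5)];F=(s-o)@R
for k in(0,1):print("world","xy"[k],np.percentile(s[:,k],[0,1,10,90,99]))
for r in F[np.argsort(F[:,1])][:60:6]:print(np.round(r*1000))
for r in F[np.argsort(F[:,0])][:60:6]:print("x",np.round(r*1000))
print("closest to final hand (32,0):",np.sort(np.hypot(F[:,0]-.032,F[:,1]))[:3])
```

```text
world x [0.58105263 0.58427115 0.5919253  0.63211331 0.68766761]
world y [-0.27570964 -0.27372548 -0.25644914 -0.11036686 -0.07275639]
[ 44.  87. 181.]
[ 36.  89. 180.]
[ 46.  89. 211.]
[ 42.  90. 210.]
[ 44.  90. 219.]
[ 52.  91. 188.]
[ 39.  91. 194.]
[ 54.  92. 187.]
[ 48.  92. 256.]
[ 51.  92. 275.]
x [-33. 292. 177.]
x [-30. 289. 182.]
x [-29. 280. 174.]
x [-28. 285. 189.]
x [-27. 277. 181.]
x [-27. 278. 185.]
x [-26. 271. 185.]
x [-25. 276. 192.]
x [-25. 271. 181.]
x [-24. 282. 204.]
closest to final hand (32,0): [0.08806013 0.08881601 0.08884568]
```

The monitor edge is about 88 mm left of where the hand ends up, so I'll turn the camera side to the right. That takes a roll of +2.367, leaving tool y as −fixture x and tool x as −fixture y.

```bash
python3 -m handwheel '[{"roll":0.12},{"roll":0.12},{"roll":0.12},{"roll":0.12},{"roll":0.12},{"roll":0.12},{"roll":0.12},{"roll":0.12},{"roll":0.12},{"roll":0.12},{"roll":0.12},{"roll":0.12}]' 60; python3 -m handwheel '[{"roll":0.12},{"roll":0.12},{"roll":0.12},{"roll":0.12},{"roll":0.12},{"roll":0.12},{"roll":0.12},{"roll":0.087},{},{}]'
cat >> h.py <<'E'
from scipy.spatial.transform import Rotation as Ro
def rel(o,target):
    "tool-axis shift in mm to a world target"
    R=Ro.from_rotvec(o["tool_rot"]).as_matrix()
    return np.round(R.T@(np.array(target)-o["tool_pos"])*1000,1)
YAW=-.387;O=np.array([.5140,-.3380,0])
RF=Ro.from_euler("z",YAW).as_matrix()
def W(x,y,z): return O+RF@np.array([x,y,z])/1000
def F(p): return np.round(RF.T@(np.array(p)-O)*1000,1)
E
python3 - <<'E'
from h import *
from station import ctrl
o=ctrl.get_obs();print(o["q"].round(3),o["contact_force"].round(2),rel(o,W(-57.5,-8,170)))
R=Ro.from_rotvec(o["tool_rot"]).as_matrix();print(np.arctan2(R[1,1],R[0,1])+np.pi)
E
```

```text
[-1.281  0.053  1.614 -0.     1.476 -0.119] [-0.05 -0.47  0.3 ] [ 291.3 -145.3   79.2]
1.9795683468756775$[0]: bad value
$[0]: bad value
```

```bash
python3 -m handwheel '[{"tx":0,"ty":0,"tz":0,"roll":0.12}]' 60
```

```text
t: 0.18
tool_pos: [0.2483, -0.5731, 0.2491]
tool_rot: [-3.108, -0.449, 0.0]
contact_force: [-0.9, 0.4, 0.4]
opening: 0.0756
grip_force: 0.0
```

```bash
python3 -m handwheel '[{"tx":0,"ty":0,"tz":0,"roll":0.124},{"tx":0,"ty":0,"tz":0,"roll":0.124},{"tx":0,"ty":0,"tz":0,"roll":0.124},{"tx":0,"ty":0,"tz":0,"roll":0.124},{"tx":0,"ty":0,"tz":0,"roll":0.124},{"tx":0,"ty":0,"tz":0,"roll":0.124},{"tx":0,"ty":0,"tz":0,"roll":0.124},{"tx":0,"ty":0,"tz":0,"roll":0.124},{"tx":0,"ty":0,"tz":0,"roll":0.124}]'; python3 -m handwheel '[{"tx":0,"ty":0,"tz":0,"roll":0.124},{"tx":0,"ty":0,"tz":0,"roll":0.124},{"tx":0,"ty":0,"tz":0,"roll":0.124},{"tx":0,"ty":0,"tz":0,"roll":0.124},{"tx":0,"ty":0,"tz":0,"roll":0.124},{"tx":0,"ty":0,"tz":0,"roll":0.124},{"tx":0,"ty":0,"tz":0,"roll":0.124},{"tx":0,"ty":0,"tz":0,"roll":0.124},{"tx":0,"ty":0,"tz":0,"roll":0.015},{"tx":0,"ty":0,"tz":0,"roll":0}]'
python3 - <<'E'
from h import *
from station import ctrl
o=ctrl.get_obs();print(o["q"].round(3),o["contact_force"].round(2),rel(o,W(-57.5,-8,170)))
R=Ro.from_rotvec(o["tool_rot"]).as_matrix();print(np.arctan2(R[1,1],R[0,1])-np.pi)
E
```

```text
t: 0.93
tool_pos: [0.2483, -0.5732, 0.2493]
tool_rot: [-2.872, 1.271, 0.001]
contact_force: [-0.1, 0.2, -0.7]
opening: 0.0599
grip_force: 0.0
t: 1.77
tool_pos: [0.2483, -0.5732, 0.2494]
tool_rot: [-1.913, 2.491, 0.001]
contact_force: [0.9, -0.4, 0.1]
opening: 0.0601
grip_force: 0.0
[-1.281  0.053  1.614 -0.     1.476  2.122] [ 0.92 -0.41  0.06] [-295.  -137.9   79.6]
-0.26111985841513974
```

```bash
python3 -m handwheel '[{"tx":0,"ty":0,"tz":0,"roll":0.124},{"tx":0,"ty":0,"tz":0,"roll":0.002}]'
python3 - <<'E'
from h import *
from station import ctrl
o=ctrl.get_obs();print(rel(o,W(-57.5,-8,165)))
E
```

```text
t: 1.93
tool_pos: [0.2484, -0.5733, 0.2497]
tool_rot: [-1.75, 2.609, 0.001]
contact_force: [0.6, 0.3, -0.2]
opening: 0.0598
grip_force: 0.0
[-310.3  -99.    84.8]
```

```bash
python3 -m handwheel '[{"tx":-31,"ty":-10,"tz":5,"roll":0},{"tx":-31,"ty":-10,"tz":5,"roll":0},{"tx":-31,"ty":-10,"tz":5,"roll":0},{"tx":-31,"ty":-10,"tz":5,"roll":0},{"tx":-31,"ty":-10,"tz":5,"roll":0},{"tx":-31,"ty":-10,"tz":5,"roll":0},{"tx":-31,"ty":-10,"tz":5,"roll":0},{"tx":-31,"ty":-10,"tz":5,"roll":0},{"tx":-31,"ty":-10,"tz":15,"roll":0},{"tx":-31,"ty":-9,"tz":15,"roll":0},{"tx":0,"ty":0,"tz":0,"roll":0},{"tx":0,"ty":0,"tz":0,"roll":0}]'
python3 - <<'E'
from h import *
from station import ctrl,optics
import cv2
o=ctrl.get_obs();print(o["q"].round(3),F(o["tool_pos"]),rel(o,W(-57.5,-8,107.5)))
im,d=optics.get_image("wrist");cv2.imwrite("pics/w1.png",im[...,::-1])
p=optics.camera_params("wrist")
T=np.eye(4);T[:3,:3]=Ro.from_rotvec(o["tool_rot"]).as_matrix();T[:3,3]=o["tool_pos"]
E=T@p["tool_from_camera"];v,u=np.mgrid[0:400,0:640]
P=E[:3,:3]@(np.linalg.inv(p["mtx"])@np.c_[u.ravel(),v.ravel(),np.ones(u.size)].T*d.ravel())+E[:3,3:]
Q=RF.T@(P-O[:,None])*1000
s=Q[:,(d.ravel()>0)&(Q[2]>100)&(Q[2]<118)&(abs(Q[0]+58)<15)&(abs(Q[1])<45)]
print(s.shape,np.percentile(s,[1,50,99],axis=1).round(1), np.polyfit(s[1],s[0],1).round(3))
l=Q[:,(d.ravel()>0)&(Q[2]>58)&(Q[2]<84)&(Q[0]>-88)&(Q[0]<-70)&(abs(Q[1])<80)]
print("lid front z",l.shape,np.percentile(l[2],[10,50,90]))
E
```

```text
t: 2.93
tool_pos: [0.4578, -0.3226, 0.1786]
tool_rot: [1.758, -2.603, -0.004]
contact_force: [0.5, -0.6, 0.3]
opening: 0.06
grip_force: 0.0
[-0.747 -0.045  1.833 -0.     1.357  2.778] [-57.8  -6.9 178.6] [ 1.1 -0.5 71.1]
(3, 1266) [[-62.2 -37.7 107.5]
 [-57.3  -3.1 111.4]
 [-52.8  38.  113.2]] [ 4.0000e-03 -5.7338e+01]
lid front z (3, 3463) [68.47491904 69.33900673 70.21471437]
```

View pics/w1.png

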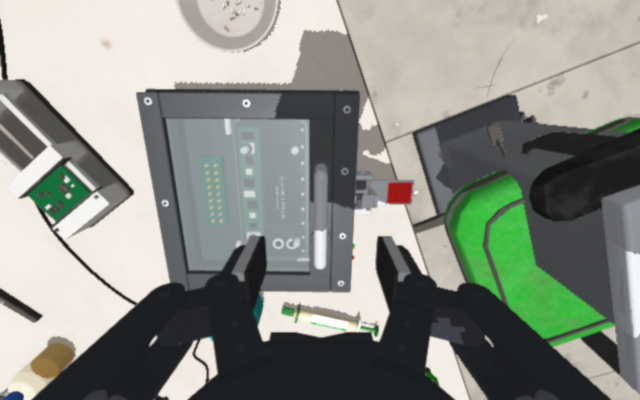

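The wrist view shows the bar at about (320,215), lying between the fingers and square to them. Its axis is at fixture x −57.3, z about 107. Descend and close on it.

```bash
python3 -m handwheel '[{"tx":0,"ty":-0.5,"tz":20,"roll":0},{"tx":0,"ty":0,"tz":20,"roll":0},{"tx":0,"ty":0,"tz":15,"roll":0},{"tx":0,"ty":0,"tz":10,"roll":0},{"tx":0,"ty":0,"tz":5,"roll":0},{"tx":0,"ty":0,"tz":0,"roll":0},{"tx":0,"ty":0,"tz":0,"roll":0}]'; python3 -m handwheel '[{"tx":0,"ty":0,"tz":0,"roll":0},{"tx":0,"ty":0,"tz":0,"roll":0},{"tx":0,"ty":0,"tz":0,"roll":0},{"tx":0,"ty":0,"tz":0,"roll":0},{"tx":0,"ty":0,"tz":0,"roll":0},{"tx":0,"ty":0,"tz":0,"roll":0},{"tx":0,"ty":0,"tz":0,"roll":0},{"tx":0,"ty":0,"tz":0,"roll":0}]' 0 40
python3 -c "
from h import *
from station import ctrl
o=ctrl.get_obs();print(F(o['tool_pos']),(RF.T@o['contact_force']).round(1),o['opening'],o['grip_force'],o['q'].round(2))"
```

```text
t: 3.57
tool_pos: [0.4583, -0.3254, 0.1109]
tool_rot: [-1.749, 2.609, -0.002]
contact_force: [-0.7, -1.1, -0.0]
opening: 0.0595
grip_force: 0.0
t: 4.23
tool_pos: [0.4574, -0.3243, 0.1107]
tool_rot: [1.749, -2.608, -0.003]
contact_force: [-4.9, 2.3, 5.0]
opening: 0.0086
grip_force: 39.0
[-57.6  -8.6 110.7] [-5.4  0.3  5. ] 0.00860958952974287 39.015973806381226 [-0.75  0.03  1.88 -0.    1.23  2.78]
```

Gripped. Now tug in small steps along the arc, 1 mm back for each 3 mm up, reading the force after each.

```bash
cat > s.py <<'E'
from h import *
from station import ctrl
o=ctrl.get_obs();print("F",F(o['tool_pos']),"f",(RF.T@o['contact_force']).round(1),o['opening'].round(4),o['grip_force'].round(1))
E
python3 -m handwheel '[{"tx":0,"ty":-0.3,"tz":-1,"roll":0},{"tx":0,"ty":0,"tz":0,"roll":0},{"tx":0,"ty":0,"tz":0,"roll":0}]' >/dev/null; python3 s.py
python3 -m handwheel '[{"tx":0,"ty":-0.3,"tz":-1,"roll":0},{"tx":0,"ty":0,"tz":0,"roll":0},{"tx":0,"ty":0,"tz":0,"roll":0}]' >/dev/null;python3 s.py
```

```text
Traceback (most recent call last):
  File "s.py", line 3, in <module>
    o=ctrl.get_obs();print("F",F(o['tool_pos']),"f",(RF.T@o['contact_force']).round(1),o['opening'].round(4),o['grip_force'].round(1))
                                                                                       ^^^^^^^^^^^^^^^^^^
AttributeError: 'float' object has no attribute 'round'
Traceback (most recent call last):
  File "s.py", line 3, in <module>
    o=ctrl.get_obs();print("F",F(o['tool_pos']),"f",(RF.T@o['contact_force']).round(1),o['opening'].round(4),o['grip_force'].round(1))
                                                                                       ^^^^^^^^^^^^^^^^^^
AttributeError: 'float' object has no attribute 'round'
```

```bash
sed -i "s/o\['opening'\].round(4),o\['grip_force'\].round(1)/round(float(o['opening']),4),round(float(o['grip_force']),1),'t',round(float(o['t']),2)/" s.py; python3 s.py
python3 -m handwheel '[{"tx":0,"ty":-0.3,"tz":-1,"roll":0},{"tx":0,"ty":0,"tz":0,"roll":0},{"tx":0,"ty":0,"tz":0,"roll":0}]' >/dev/null;python3 s.py
```

```text
F [-57.5  -8.6 110.8] f [-5.1 -1.7 -1.2] 0.0083 39.2 t 4.73
F [-57.5  -8.6 111. ] f [-4.  -4.6 -6.7] 0.0081 39.1 t 4.98
```

```bash
python3 -m handwheel '[{"tx":0,"ty":-0.3,"tz":-1,"roll":0},{"tx":0,"ty":0,"tz":0,"roll":0},{"tx":0,"ty":0,"tz":0,"roll":0}]' >/dev/null;python3 s.py
```

```text
F [-57.5  -8.5 111.1] f [ -2.7  -4.3 -10.4] 0.0079 39.0 t 5.23
```

The pull climbed to 10.4 N with only about 0.4 mm of give, so the lid is caught. I'll relax the pull, release the bar and go to the paddle.

```bash
python3 -m handwheel '[{"tx":0,"ty":0.6,"tz":2,"roll":0},{"tx":0,"ty":0,"tz":0,"roll":0}]' >/dev/null;python3 s.py
python3 -m handwheel '[{"tx":0,"ty":0,"tz":0,"roll":0},{"tx":0,"ty":0,"tz":0,"roll":0},{"tx":0,"ty":0,"tz":0,"roll":0},{"tx":0,"ty":0,"tz":0,"roll":0},{"tx":0,"ty":0,"tz":0,"roll":0}]' 50 >/dev/null;python3 s.py
python3 -m handwheel '[{"tx":0,"ty":0,"tz":-10,"roll":0},{"tx":0,"ty":0,"tz":-20,"roll":0},{"tx":0,"ty":0,"tz":-20,"roll":0},{"tx":0,"ty":0,"tz":-10,"roll":0},{"tx":0,"ty":0,"tz":0,"roll":0},{"tx":0,"ty":0,"tz":0,"roll":0}]' >/dev/null;python3 s.py
python3 -m handwheel '[{"tx":-2,"ty":20,"tz":0,"roll":0},{"tx":-2,"ty":20,"tz":0,"roll":0},{"tx":-2,"ty":20,"tz":0,"roll":0},{"tx":-2,"ty":20,"tz":0,"roll":0},{"tx":0,"ty":0,"tz":0,"roll":0},{"tx":0,"ty":0,"tz":0,"roll":0},{"tx":0,"ty":0,"tz":0,"roll":0}]' 0 >/dev/null;python3 s.py
```

```text
F [-57.5  -8.6 110.9] f [-5.3 -1.9 -3.7] 0.0083 39.8 t 5.4
F [-55.4  -8.5 112.8] f [ 0.3 -0.7 -0.4] 0.0501 0.0 t 5.82
F [-55.7  -8.7 172.9] f [ 0.6  0.6 -0.9] 0.0497 0.0 t 6.32
F [-136.2   -0.3  171.3] f [-0.1 -0.  -0.2] 0.0001 0.0 t 6.9
```

```bash
python3 -m handwheel '[{"tx":0,"ty":2,"tz":15,"roll":0},{"tx":0,"ty":0,"tz":25,"roll":0},{"tx":0,"ty":0,"tz":25,"roll":0},{"tx":0,"ty":0,"tz":20,"roll":0},{"tx":0,"ty":0,"tz":15,"roll":0},{"tx":0,"ty":0,"tz":6,"roll":0},{"tx":0,"ty":0,"tz":0,"roll":0},{"tx":0,"ty":0,"tz":0,"roll":0},{"tx":0,"ty":0,"tz":0,"roll":0}]' >/dev/null;python3 s.py
python3 - <<'E'
from station import optics
import cv2
im,d=optics.get_image("scene");cv2.imwrite("pics/s2.png",cv2.resize(im[150:290,220:440,::-1],None,fx=3.6,fy=3.6))
E
```

```text
F [-137.    -0.8   67.3] f [ 0.7  0.5 -0.6] 0.0 0.0 t 7.65
```

View pics/s2.png

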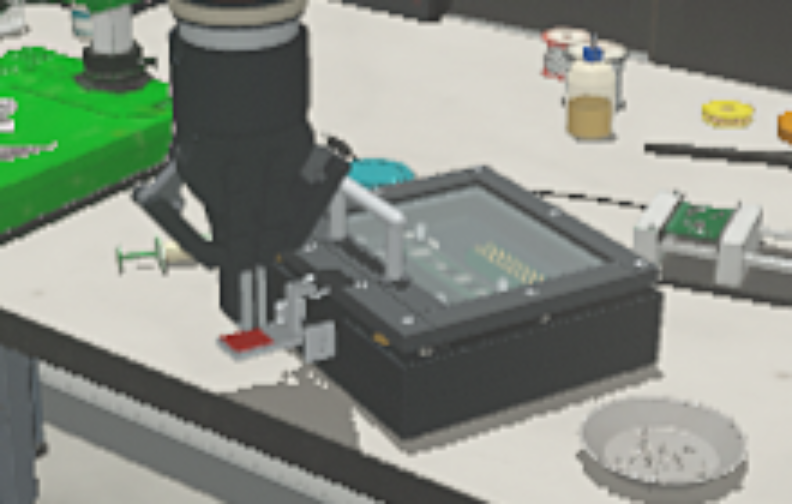

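The scene crop shows the closed fingertips above the red paddle, at about (255,330), with the rear knuckle still clear of the handle. I'll shift 5 mm further out for margin, then press in steps.

```bash
python3 -m handwheel '[{"tx":0,"ty":5,"tz":4,"roll":0},{"tx":0,"ty":0,"tz":4,"roll":0},{"tx":0,"ty":0,"tz":3,"roll":0},{"tx":0,"ty":0,"tz":0,"roll":0},{"tx":0,"ty":0,"tz":0,"roll":0}]' >/dev/null;python3 s.py
python3 -m handwheel '[{"tx":0,"ty":0,"tz":2,"roll":0},{"tx":0,"ty":0,"tz":2,"roll":0},{"tx":0,"ty":0,"tz":0,"roll":0},{"tx":0,"ty":0,"tz":0,"roll":0}]' >/dev/null;python3 s.py
python3 -m handwheel '[{"tx":0,"ty":0,"tz":2,"roll":0},{"tx":0,"ty":0,"tz":2,"roll":0},{"tx":0,"ty":0,"tz":0,"roll":0},{"tx":0,"ty":0,"tz":0,"roll":0}]' >/dev/null;python3 s.py
```

```text
F [-143.3   -0.3   54.9] f [-0.5 -0.4 -0.1] -0.0005 0.0 t 8.12
F [-143.1   -0.4   51.2] f [-1.9  0.9  3.2] -0.0003 1.6 t 8.45
F [-142.8   -0.4   47.3] f [-1.7  0.7  3.7] 0.0003 2.0 t 8.78
```

```bash
python3 -m handwheel '[{"tx":0,"ty":0,"tz":2,"roll":0},{"tx":0,"ty":0,"tz":1,"roll":0},{"tx":0,"ty":0,"tz":0,"roll":0},{"tx":0,"ty":0,"tz":0,"roll":0}]' >/dev/null;python3 s.py
python3 - <<'E'
from h import *
from station import ctrl,optics
o=ctrl.get_obs();im,d=optics.get_image("wrist")
import cv2;cv2.imwrite("pics/w2.png",im[...,::-1])
p=optics.camera_params("wrist")
T=np.eye(4);T[:3,:3]=Ro.from_rotvec(o["tool_rot"]).as_matrix();T[:3,3]=o["tool_pos"]
E=T@p["tool_from_camera"];v,u=np.mgrid[0:400,0:640]
P=E[:3,:3]@(np.linalg.inv(p["mtx"])@np.c_[u.ravel(),v.ravel(),np.ones(u.size)].T*d.ravel())+E[:3,3:]
Q=RF.T@(P-O[:,None])*1000
for y in (-80,-60,-40):
    l=Q[:,(d.ravel()>0)&(Q[2]>58)&(Q[2]<84)&(Q[0]>-85)&(Q[0]<-75)&(abs(Q[1]-y)<10)]
    print("lid front z",y,l.shape,np.median(l[2]) if l.size else 0)
E
```

```text
F [-142.5   -0.5   44.4] f [1.3 0.6 5.2] 0.0002 2.2 t 9.12
lid front z -80 (3, 2140) 75.20716652005194
lid front z -60 (3, 1731) 75.03401010942325
lid front z -40 (3, 1455) 75.09562687453666
```

The lid's front edge rose from 69.3 to 75.1 mm, so it has sprung free. I'll let go of the paddle and go back above the handle.

```bash
python3 -m handwheel '[{"tx":0,"ty":0,"tz":-10,"roll":0},{"tx":0,"ty":0,"tz":-25,"roll":0},{"tx":0,"ty":0,"tz":-35,"roll":0},{"tx":0,"ty":0,"tz":-35,"roll":0},{"tx":0,"ty":0,"tz":-25,"roll":0},{"tx":0,"ty":0,"tz":0,"roll":0},{"tx":0,"ty":0,"tz":0,"roll":0}]' >/dev/null;python3 s.py
python3 -m handwheel '[{"tx":2,"ty":-22,"tz":0,"roll":0},{"tx":2,"ty":-22,"tz":0,"roll":0},{"tx":2,"ty":-22,"tz":0,"roll":0},{"tx":2,"ty":-21,"tz":0,"roll":0},{"tx":0,"ty":0,"tz":0,"roll":0},{"tx":0,"ty":0,"tz":0,"roll":0},{"tx":0,"ty":0,"tz":0,"roll":0}]' 32 30 >/dev/null;python3 s.py
python3 - <<'E'
from h import *
from station import ctrl,optics
o=ctrl.get_obs();im,d=optics.get_image("wrist")
p=optics.camera_params("wrist")
T=np.eye(4);T[:3,:3]=Ro.from_rotvec(o["tool_rot"]).as_matrix();T[:3,3]=o["tool_pos"]
E=T@p["tool_from_camera"];v,u=np.mgrid[0:400,0:640]
P=E[:3,:3]@(np.linalg.inv(p["mtx"])@np.c_[u.ravel(),v.ravel(),np.ones(u.size)].T*d.ravel())+E[:3,3:]
Q=RF.T@(P-O[:,None])*1000
s=Q[:,(d.ravel()>0)&(Q[2]>102)&(Q[2]<122)&(abs(Q[0]+56)<14)&(abs(Q[1])<34)]
print(np.percentile(s,[2,50,98],axis=1).round(1))
l=Q[:,(d.ravel()>0)&(Q[2]>58)&(Q[2]<84)&(Q[0]>-85)&(Q[0]<-75)&(abs(Q[1]+60)<20)]
print("lid z",np.median(l[2]))
E
```

```text
F [-142.7   -0.7  175.7] f [ 0.   0.1 -1.1] -0.0003 0.0 t 9.75
F [-57.8  -8.1 171.9] f [ 0.7 -0.3  0.1] 0.032 0.0 t 10.33
[[-60.1 -32.9 112.9]
 [-55.4  -2.4 116.3]
 [-50.6  32.3 118. ]]
lid z 75.25038484382013
```

```bash
python3 -m handwheel '[{"tx":0,"ty":-2.4,"tz":0,"roll":0},{"tx":0,"ty":0,"tz":10,"roll":0},{"tx":0,"ty":0,"tz":15,"roll":0},{"tx":0,"ty":0,"tz":15,"roll":0},{"tx":0,"ty":0,"tz":10,"roll":0},{"tx":0,"ty":0,"tz":6,"roll":0},{"tx":0,"ty":0,"tz":0,"roll":0},{"tx":0,"ty":0,"tz":0,"roll":0},{"tx":0,"ty":0,"tz":0,"roll":0},{"tx":0,"ty":0,"tz":0,"roll":0}]' >/dev/null;python3 s.py
```

```text
F [-53.1  -8.8 119.1] f [-0.1  0.5  0.5] 0.0319 0.0 t 11.22
```

```bash
python3 -m handwheel '[{"tx":0,"ty":2,"tz":2,"roll":0},{"tx":0,"ty":0,"tz":2.5,"roll":0},{"tx":0,"ty":0,"tz":0,"roll":0},{"tx":0,"ty":0,"tz":0,"roll":0},{"tx":0,"ty":0,"tz":0,"roll":0}]' >/dev/null;python3 s.py
python3 -m handwheel '[{"tx":0,"ty":0,"tz":-0.5,"roll":0},{"tx":0,"ty":0,"tz":-0.5,"roll":0},{"tx":0,"ty":0,"tz":-0.5,"roll":0},{"tx":0,"ty":0,"tz":-0.5,"roll":0},{"tx":0,"ty":0,"tz":0,"roll":0},{"tx":0,"ty":0,"tz":0,"roll":0}]' 0 40 >/dev/null;python3 s.py
```

```text
F [-55.8  -8.5 113.5] f [-0.8 -0.5  0.2] 0.032 0.0 t 11.63
F [-55.5  -8.5 115.3] f [ 3.1 -0.3 -3.3] 0.0084 38.9 t 12.13
```

```bash
python3 -c "
import numpy as np
a=np.radians(np.r_[2.3:50.31:16j])+np.arctan2(50,145);r=np.hypot(145,50)
x=-r*np.cos(a);z=r*np.sin(a)
print(np.c_[-np.diff(x),-np.diff(z)].round(1).tolist(), x[-1]+87,z[-1]+56,-(x[-1]-x[0]),-(z[-1]-z[0]))"
python3 -m handwheel '[{"tx":0,"ty":-1,"tz":-3,"roll":0},{"tx":0,"ty":0,"tz":0,"roll":0},{"tx":0,"ty":0,"tz":0,"roll":0}]' >/dev/null;python3 s.py
```

```text
[[-3.3, -7.9], [-3.8, -7.7], [-4.2, -7.5], [-4.6, -7.2], [-5.0, -7.0], [-5.4, -6.7], [-5.7, -6.4], [-6.1, -6.0], [-6.4, -5.7], [-6.7, -5.3], [-7.0, -4.9], [-7.3, -4.5], [-7.5, -4.1], [-7.7, -3.7], [-7.9, -3.2]] 32.873690743487415 199.5107753664106 -88.7502884084541 -87.73194569346714
F [-54.3  -8.5 118.6] f [ 6.   0.4 -4.5] 0.0086 38.9 t 12.38
```

It comes up freely now, at about 4.5 N. I'll follow the arc.

```bash
python3 -m handwheel '[{"tx":0,"ty":-2.3,"tz":-5,"roll":0},{"tx":0,"ty":-3.8,"tz":-7.7,"roll":0},{"tx":0,"ty":-4.2,"tz":-7.5,"roll":0},{"tx":0,"ty":-4.6,"tz":-7.2,"roll":0},{"tx":0,"ty":-5,"tz":-7,"roll":0},{"tx":0,"ty":0,"tz":0,"roll":0},{"tx":0,"ty":0,"tz":0,"roll":0}]' >/dev/null;python3 s.py
```

```text
F [-34.8  -8.6 153.1] f [ 2.7 -1.1 -5.1] 0.0084 38.9 t 12.97
```

```bash
python3 -m handwheel '[{"tx":0,"ty":-5.4,"tz":-6.7,"roll":0},{"tx":0,"ty":-5.7,"tz":-6.4,"roll":0},{"tx":0,"ty":-6.1,"tz":-6,"roll":0},{"tx":0,"ty":-6.4,"tz":-5.7,"roll":0},{"tx":0,"ty":-6.7,"tz":-5.3,"roll":0},{"tx":0,"ty":0,"tz":0,"roll":0},{"tx":0,"ty":0,"tz":0,"roll":0}]' >/dev/null;python3 s.py
python3 -m handwheel '[{"tx":0,"ty":-7,"tz":-4.9,"roll":0},{"tx":0,"ty":-7.3,"tz":-4.5,"roll":0},{"tx":0,"ty":-7.5,"tz":-4.1,"roll":0},{"tx":0,"ty":-7.7,"tz":-3.7,"roll":0},{"tx":0,"ty":-7.9,"tz":-3.2,"roll":0},{"tx":0,"ty":0,"tz":0,"roll":0},{"tx":0,"ty":0,"tz":0,"roll":0},{"tx":0,"ty":0,"tz":0,"roll":0}]' >/dev/null;python3 s.py
python3 - <<'E'
from station import optics
import cv2
im,d=optics.get_image("scene");cv2.imwrite("pics/s3.png",cv2.resize(im[90:290,200:460,::-1],None,fx=3,fy=3))
E
```

```text
F [ -3.9  -8.8 184.6] f [-4.8 -1.1  2.8] 0.0081 39.7 t 13.55
F [ 33.2  -8.9 205.9] f [-5.1  1.   7.8] 0.0081 40.5 t 14.22
```

View pics/s3.png

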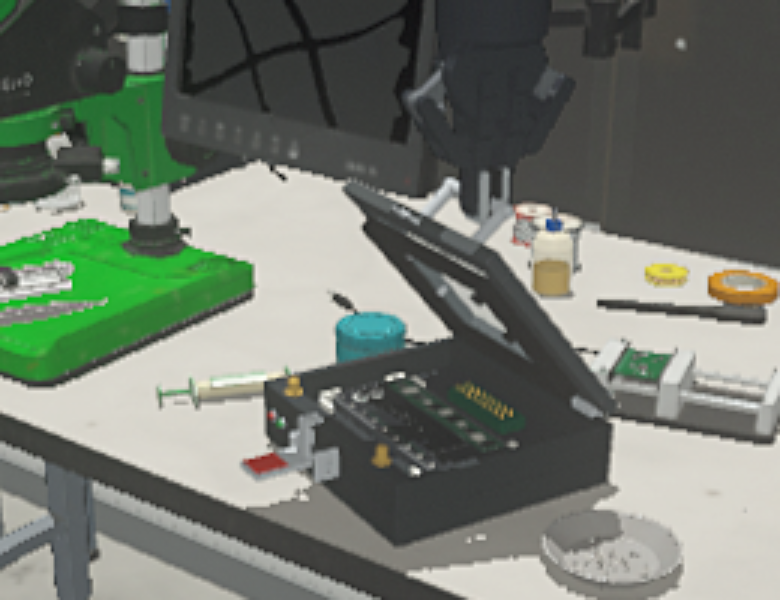

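The scene crop shows the lid open at about 50 degrees with the fingers around the bar at about (485,205). The jar, syringe, dish and the fixture's contents look undisturbed, and the hand is clear of the monitor. I'll hold briefly to check it's stable, then hand in.

```bash
python3 -m handwheel '[{"tx":0,"ty":0,"tz":-0.5,"roll":0},{"tx":0,"ty":0,"tz":0,"roll":0},{"tx":0,"ty":0,"tz":0,"roll":0},{"tx":0,"ty":0,"tz":0,"roll":0},{"tx":0,"ty":0,"tz":0,"roll":0},{"tx":0,"ty":0,"tz":0,"roll":0}]' >/dev/null;python3 s.py; python3 -c "
from station import ctrl
print(ctrl.finish_job())"
```

```text
F [ 32.9  -8.9 205.8] f [-4.5  0.3  5.6] 0.0085 40.4 t 14.77
the job is handed in; nothing more can be done
None
```

The lid was caught when I tugged it (10.4 N, about 0.4 mm of give), so I pressed the paddle until it sprang free, raised it to about 50 degrees and handed in still holding the handle; the phone and the things beside the fixture look unmoved in the last picture.

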